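# Preload a test cell by two crank turns

### The arm

A 7-joint arm with a two-finger parallel gripper is mounted at the origin on the work surface. World frame = base frame: x ahead of the robot, y to its left, z up, the work surface at z = 0. Lengths are in m, angles in rad, forces in N, time in s.
With the tool pointing down it reaches from about 0.425 to 0.925 m from the base axis. Payload 6.8 kg.
Tool frame: the origin (TCP) lies between the finger pads; the fingertips stand 11 mm ahead of it and the grasp point (between the pads) lies 8 mm behind it; z points along the fingers, y is the direction in which the jaws open and shut (so a half turn about z gives the same grasp; the last joint's range is limited). The gripper opens to 88 mm and grips with 3 to 60 N. Pads are 20 mm wide; open, the fingers measure 115 mm over their backs; the gripper's body (75 mm by 178 mm) begins 61 mm behind the grasp point.
Start: joints at [1.008, 0.477, 0.022, 1.555, -0.011, 1.109, -0.083], TCP at [0.297, -0.606, 0.234] pointing down, gripper open.
Joint ranges: [-2.96, 2.96], [-0.34, 2.1], [-1.41, 1.46], [0.24, 2.44], [-1.37, 4.51], [0.17, 1.92], [-2.96, 2.96]. Speed limits (rad/s): [2.39, 2.39, 3.14, 3.14, 3.14, 3.14, 3.14].

### API

Orientations are given as a unit quaternion [x, y, z, w].
In Python, from plant import bot, cams gives the robot as it stands. The module is installed in compiled form; this text tells all that it offers.
- The arm moves only by the shell command python3 -m creep 'ROWS' [FORCE]. ROWS is text: rows parted by semicolons, each of 7 numbers parted by spaces: the opening, from 0 (shut) to 1 (fully open), then the shift along the tool's x, y, z in cm, then the turn, a rotation vector about the tool's x, y, z in rad. In form: hand dx dy dz rx ry rz; .... A call has 1 to 8 rows; each row is the pose to reach, as a shift and turn from the pose commanded when the call began, along the tool's axes at that moment; what a row does not reach only later rows make up. A row lasts 1/10 s, in which the tool goes at most 50 mm and 8.59 degrees, less where a joint would pass 70% of its speed; a pose out of reach is approached as far as the arm can. A call with a gripper value outside its range is refused whole. The fingers move at their own pace and stop on an object; FORCE is the grip in N (left out, the last holds). Time passes only in rows, so rows that repeat a pose let the fingers close. It gives the time, the measured TCP pose, the force and the opening at its end, in the units of the state.
- bot.sense(): the state, without advancing time (a new reading comes with each control period).
- cams.camera(name): name is "scene" or "top"; returns the picture (480x640x3 uint8, red, green, blue); there is no depth.
- cams.get_calibration(name): a dict with "intrinsics" (3x3 intrinsics, pixels), "origin" and "attitude" of the camera in the world. Camera axes: x right, y down, z forward; pixel columns grow to the right and rows downward; lengths in m; the calibration is good to about 2 mm. A picture is of the moment at which its call begins. get_calibration takes no time and is no camera call.
- bot.hand_in(): hands the job in, once; it reports no verdict.
The state is a dict: "t": time; "joint_pos": joint angles; "qd": joint speeds; "effort": joint torques, N m; "position": TCP position; "tcp_rot": TCP orientation; "force": force on the tool from outside, world axes, zero at the start; "torque": the same for the moment, N m; "width": finger opening in m.
Only numpy, scipy, OpenCV 4.12 (cv2) and the standard library are available. Lean on these libraries where they do the work, as an engineer would, in place of code of your own. Each camera call takes 0.05 s, during which the arm holds its last target. There are 200 camera calls.

### The job

Two screw clamp stands with hand cranks stand on the lab bench; one has a round steel test cell clamped under its screw, the other is empty. Preload the cell: turn the crank of the stand that holds the cell exactly two full turns clockwise (seen from above), so that it stops pointing the way it pointed at the start, and let go of it. Leave the empty stand's crank alone.

Things in the scene. Friction and masses are not known exactly. Their poses are not given: they have to be found in the camera images.
- cell_crank (a joint): Crank on the stand that holds the cell: a level steel arm, upright handle at its end, vertical axis. In rad, growing CLOCKWISE from above (+x towards -y); a full turn is 6.283. It starts anywhere from -2.5 to 2.5 and zero is no mark: count from the starting value. Friction only (about 2 N at the handle), stays where left, no stop within three turns clockwise.
- cell_crank_handle (a point): Mid-grip on the axis of that crank's handle, 182 mm above the bench. Handle: upright black cylinder, 21 mm diameter, from 154 to 204 mm above the bench, spinning freely on its pin, so the hand need not turn as it goes round a level circle of 50 mm radius. The arm below it is 16 mm wide, its top at 151 mm; hub top at 153 mm. Nothing else of the stand is higher.
- cell_crank_axis (a point): Point on that crank's vertical turning axis, 182 mm above the bench; stays put as the crank turns. The stand is bolted down: grey base 110 x 150 mm, two columns, a bridge 24 mm wide with its top at 132 mm; under it the cell, a flanged steel cylinder 88 mm across, 60 mm high, its bolted flange seen from above on both sides of the bridge.
- spare_crank_handle (a point): The same handle point on the second, equal stand, which has no cell in it, only a flat black disc 60 mm across on its base. The two stands stand side by side, either one on the left. Leave this crank as it is.

How it is judged:
At the end, for the whole second after the job is handed in: The cell stand's crank has gone exactly two full turns clockwise (not one, not three) from where it started, its handle is back within 17 mm of its starting place (20 degrees of the crank), and it is at rest; the empty stand's handle is within 20 mm of where it was (value of joint cell_crank between 9.42 and 15.71 rad and distance of cell_crank_handle from where it was at the start of the episode below 0.0175 m and velocity of joint cell_crank between -0.05 and 0.05 rad/s and distance of spare_crank_handle from where it was at the start of the episode below 0.02 m); the robot touches nothing.
It fails at once if the empty stand's crank is turned (its handle more than 20 mm from its start) (distance of spare_crank_handle from where it was at the start of the episode above 0.02 m).
It also fails if it takes over 69 s, if anything falls off the work surface, if the arm or the gripper's body presses on something with over 40 N, if the wrist force passes 120 N, or if a joint passes its speed limit or range.

## Working session

There is one attempt and no reset: what is moved stays moved. The work goes in short steps, Python scripts to look and compute and a shell command to move; the robot and the scene stay as the last step left them, time stands still between calls to the robot, and variables do not carry over. Pictures are saved under pics/ and viewed, about 8 in all and at most 12, crops included, and the job is handed in when it is done.

```bash
mkdir -p pics
python3 - <<'E'
from plant import bot, cams
import cv2
s=bot.sense(); print(s)
for n in("scene","top"):
    cv2.imwrite(f"pics/{n}0.png",cams.camera(n)[:,:,::-1]); print(n,cams.get_calibration(n))
E
```

```text
{'t': 0.0, 'joint_pos': array([ 1.00789931,  0.47777467,  0.02233631,  1.55641984, -0.01148915,
        1.1092624 , -0.08309438]), 'qd': array([-0.00123067,  0.00013114,  0.00047384, -0.00014624,  0.00064029,
       -0.00084035, -0.00057607]), 'effort': array([-5.94990379e-04, -5.82858002e+01,  1.53439187e+00, -2.72604901e+01,
       -5.43377374e-02,  1.69304525e-02,  2.35491152e-04]), 'position': array([ 0.29625722, -0.60589072,  0.23271202]), 'tcp_rot': array([ 9.74251821e-01,  2.25460941e-01, -2.61201212e-04, -8.27806840e-04]), 'force': array([-0.83101835,  0.41751858,  1.24953226]), 'torque': array([ 0.01865108, -0.00802822, -0.01817812]), 'width': 0.08772758618430558}
scene {'intrinsics': array([[522.98992093,   0.        , 311.834647  ],
       [  0.        , 522.98992093, 242.71662519],
       [  0.        ,   0.        ,   1.        ]]), 'origin': array([1.03703241, 0.22583503, 0.80679758]), 'attitude': array([ 0.47736024,  0.81383816, -0.28767755, -0.16442715])}
top {'intrinsics': array([[457.85615009,   0.        , 329.23731764],
       [  0.        , 457.85615009, 239.46116992],
       [  0.        ,   0.        ,   1.        ]]), 'origin': array([0.53972993, 0.00727813, 0.94727156]), 'attitude': array([ 0.70795726, -0.70506741,  0.03650695, -0.01853952])}
```

View pics/top0.png

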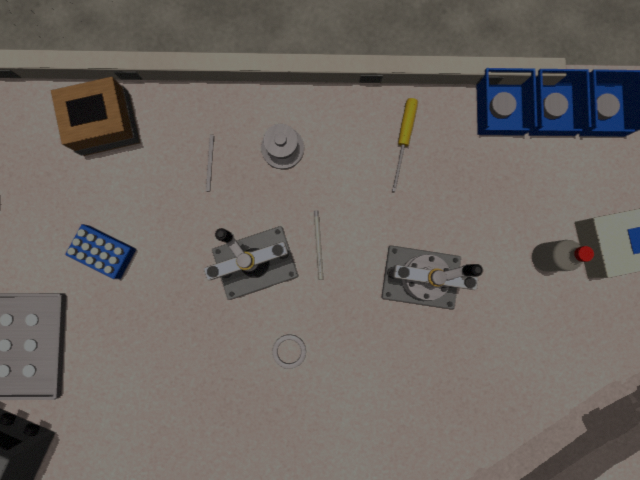

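View pics/scene0.png

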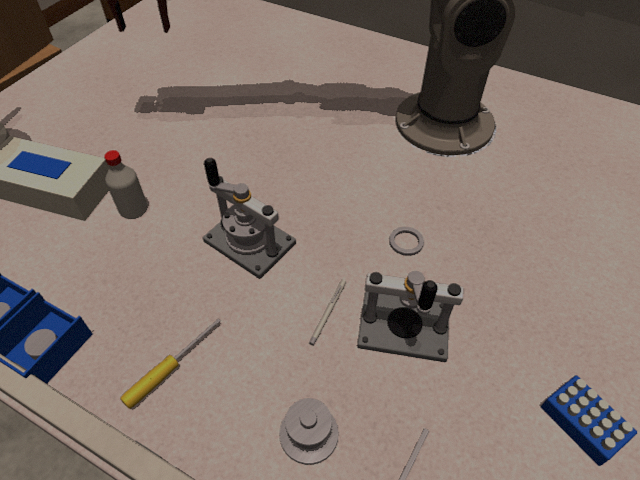

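Top view: the right stand (hub about 436,278; handle top about 475,270) holds the flanged cell. The left one, with the black disc, is the spare. In the scene view the cell crank's handle is at about (211,172). I'll zoom in to measure.

```bash
cat > h.py <<'E'
import numpy as np
from plant import bot,cams
from scipy.spatial.transform import Rotation as R
def ray(n,uv,z):
    c=cams.get_calibration(n); d=R.from_quat(c["attitude"]).apply(np.linalg.solve(c["intrinsics"],[*uv,1])); o=c["origin"]
    return o+d*(z-o[2])/d[2]
def proj(n,p):
    c=cams.get_calibration(n); q=c["intrinsics"]@R.from_quat(c["attitude"]).inv().apply(np.array(p)-c["origin"]); return q[:2]/q[2]
E
python3 - <<'E'
import cv2,numpy as np
from h import *
print(ray("top",(475,270),.204),ray("top",(436,278),.153),ray("scene",(210,161),.204),ray("scene",(241,190),.153))
a=cv2.imread("pics/top0.png")[235:315,375:495];b=cv2.imread("pics/scene0.png")[150:230,180:300]
cv2.imwrite("pics/z.png",np.vstack([cv2.resize(x,None,fx=3.75*1.0,fy=3.75,interpolation=cv2.INTER_CUBIC) for x in(a,b)]))
E
```

```text
[ 0.54894668 -0.24989513  0.204     ] [ 0.53545993 -0.19881682  0.153     ] [ 0.5473816  -0.25204322  0.204     ] [ 0.53997736 -0.20078084  0.153     ]
```

View pics/z.png

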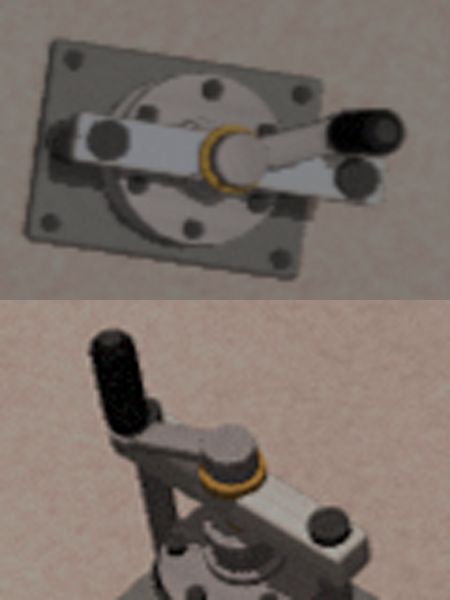

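Run:
```python
from h import *
from scipy.optimize import least_squares
def tri(a,b,z):
    f=lambda p: np.r_[proj("top",p)-a,proj("scene",p)-b]
    r=least_squares(f,[.54,-.22,z]); print("tri",r.x.round(4),r.fun.round(1)); print(ray("top",a,z).round(4),ray("scene",b,z).round(4))
    return (ray("top",a,z)+ray("scene",b,z))/2
H=tri((477.1,269.9),(209,161),.204); A=tri((439,277.7),(241.6,187.9),.153)
d=(H-A)[:2]; print(np.hypot(*d),np.degrees(np.arctan2(d[1],d[0])))
s=bot.sense(); r=R.from_quat(s["tcp_rot"])
for z in(.29,.178): print((r.inv().apply([H[0],H[1],z]-s["position"])*100).round(2))
print(ray("scene",(113,157),.15),ray("top",(585,254),.15), H,A)
```

```text
tri [ 0.549  -0.2529  0.205 ] [-0.1  0.  -0.1 -0. ]
[ 0.5491 -0.2534  0.204 ] [ 0.5482 -0.2535  0.204 ]
tri [ 0.5356 -0.2033  0.1533] [-0.4  0.2 -0.4 -0.1]
[ 0.536  -0.2041  0.153 ] [ 0.5352 -0.2028  0.153 ]
0.05170387062980044 -75.37122097719688
[ 38.16 -20.59  -5.69]
[ 38.16 -20.57   5.51]
[ 0.58206283 -0.45959483  0.15      ] [ 0.57851084 -0.46534364  0.15      ] [ 0.54866131 -0.25344306  0.204     ] [ 0.53560321 -0.2034153   0.153     ]
```

Both views agree to about 1 mm and the radius comes out at 51 mm against 50 mm, so I'm moving above the handle.

```bash
python3 -m creep '1 0 0 -5.7 0 0 0; 1 4 -2.1 -5.7 0 0 0; 1 8 -4.2 -5.7 0 0 0; 1 12 -6.4 -5.7 0 0 0; 1 16 -8.6 -5.7 0 0 0; 1 20 -10.8 -5.7 0 0 0; 1 24 -13 -5.7 0 0 0; 1 28 -15.1 -5.7 0 0 0' 15; python3 -m creep '1 3.5 -1.9 0 0 0 0; 1 7 -3.8 0 0 0 0; 1 9 -4.9 0 0 0 0; 1 10.2 -5.5 0 0 0 0; 1 10.2 -5.5 0 0 0 0; 1 10.2 -5.5 0 0 0 0'
python3 - <<'E'
from h import *
s=bot.sense(); r=R.from_quat(s["tcp_rot"]);print(s["position"],r.as_matrix().round(3),s["force"],s["joint_pos"])
print((r.inv().apply([.5486,-.2530,.178]-s["position"])*100).round(2))
E
```

```text
t: 0.9
position: [0.4823, -0.3459, 0.2904]
tcp_rot: [0.974, 0.225, -0.0, -0.0]
force: [0.3, 1.0, 0.2]
width: 0.0875
t: 1.5
position: [0.5484, -0.2549, 0.2904]
tcp_rot: [0.974, 0.225, -0.001, 0.0]
force: [-0.1, -1.0, 0.3]
width: 0.0879
[ 0.54835339 -0.25494971  0.29037318] [[ 0.899  0.438 -0.001]
 [ 0.438 -0.899 -0.001]
 [-0.001  0.    -1.   ]] [-0.05513804 -1.04597098  0.26875343] [ 0.4489389   0.32137289 -0.15032514  1.65468687  0.05236838  1.17015407
 -0.83182134]
[ 0.12 -0.17 11.24]
```

Lowering onto the handle and closing gently.

```bash
python3 -m creep '1 0.1 -0.2 2 0 0 0; 1 0.1 -0.2 5 0 0 0; 1 0.1 -0.2 8 0 0 0; 1 0.1 -0.2 10 0 0 0; 1 0.1 -0.2 11.2 0 0 0; 1 0.1 -0.2 11.2 0 0 0; 0.4 0.1 -0.2 11.2 0 0 0; 0.3 0.1 -0.2 11.2 0 0 0' 15
python3 - <<'E'
from h import *
import cv2
a=cams.camera("top")[215:335,355:515];b=cams.camera("scene")[110:230,150:310]
cv2.imwrite("pics/g.png",np.hstack([cv2.resize(x,None,fx=2.5,fy=2.5)[:,:,::-1] for x in(a,b)]))
E
```

```text
t: 2.3
position: [0.5499, -0.252, 0.1801]
tcp_rot: [0.974, 0.225, 0.001, 0.001]
force: [0.5, 0.5, 0.6]
width: 0.0751
```

View pics/g.png

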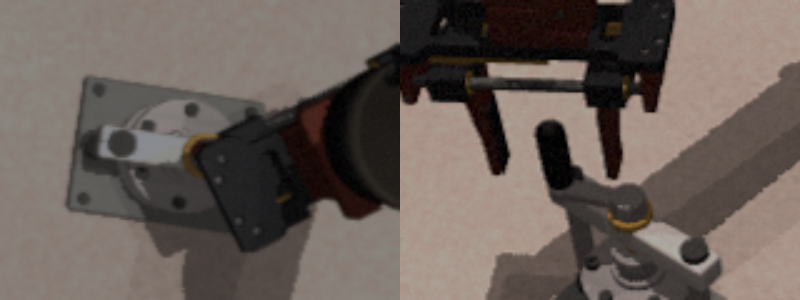

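The fingertip midpoint in the scene view, about (212,178), matches the handle axis at tip height, and the handle stands between the fingers. Closing now.

```bash
python3 -m creep '0.2 0 0 0 0 0 0; 0.2 0 0 0 0 0 0; 0.1 0 0 0 0 0 0; 0.1 0 0 0 0 0 0; 0.1 0 0 0 0 0 0; 0.1 0 0 0 0 0 0; 0.1 0 0 0 0 0 0; 0.1 0 0 0 0 0 0' 20
python3 - <<'E'
from h import *
s=bot.sense(); r=R.from_quat(s["tcp_rot"]);p=s["position"];print(p,s["force"],s["width"])
A=np.array([.5356,-.2037]);d=p[:2]-A;print(np.hypot(*d))
E
```

```text
t: 3.2
position: [0.5496, -0.2524, 0.1788]
tcp_rot: [0.974, 0.225, 0.0, 0.001]
force: [3.3, -4.2, -2.5]
width: 0.0206
[ 0.54964701 -0.25239356  0.17879873] [ 3.32054852 -4.24172456 -2.50363087] 0.02063023606085488
0.050679199464187356
```

```bash
cat > c.py <<'E'
from h import *
import sys
def rows(th0,step,n=8,r=5.0,yaw=26.0,off=(0,0)):
    # cm shifts in tool axes; th0 deg current angle; clockwise; off: world correction cm spread at end
    M=np.array([[np.cos(np.radians(yaw)),np.sin(np.radians(yaw))],[np.sin(np.radians(yaw)),-np.cos(np.radians(yaw))]])
    u=lambda a:np.array([np.cos(np.radians(a)),np.sin(np.radians(a))])
    for k in range(1,n+1):
        w=r*(u(th0-step*k)-u(th0))+np.array(off)*k/n
        print(*(M@w).round(2),end="; ")
    print()
E
python3 -c "
from c import *
rows(-75,7.5); rows(-75,15)"
```

```text
-0.63 -0.17; -1.24 -0.41; -1.81 -0.74; -2.33 -1.13; -2.79 -1.6; -3.19 -2.11; -3.52 -2.68; -3.77 -3.28; 
-1.24 -0.41; -2.33 -1.13; -3.19 -2.11; -3.77 -3.28; -4.03 -4.56; -3.95 -5.86; -3.54 -7.1; -2.82 -8.19;
```

```bash
python3 -m creep '0.1 -0.63 -0.17 0 0 0 0; 0.1 -1.24 -0.41 0 0 0 0; 0.1 -1.81 -0.74 0 0 0 0; 0.1 -2.33 -1.13 0 0 0 0; 0.1 -2.79 -1.6 0 0 0 0; 0.1 -3.19 -2.11 0 0 0 0; 0.1 -3.52 -2.68 0 0 0 0; 0.1 -3.77 -3.28 0 0 0 0' 20
cat > s.py <<'E'
from c import *
s=bot.sense(); p=s["position"]; A=np.array([.5357,-.2038]); d=p[:2]-A
print(s["t"],p.round(4),s["force"].round(1),"w",round(s["width"],4),"r",np.hypot(*d).round(4),"ang",np.degrees(np.arctan2(d[1],d[0])).round(1),"j",s["joint_pos"].round(2))
E
python3 s.py
python3 -c "
from c import *
rows(-135,15); rows(105,15);rows(-15,15)"
```

```text
t: 4.0
position: [0.5006, -0.2375, 0.1787]
tcp_rot: [0.974, 0.226, 0.0, -0.0]
force: [1.6, -0.4, -0.6]
width: 0.0207
4.0 [ 0.5006 -0.2375  0.1787] [ 1.6 -0.4 -0.6] w 0.0207 r 0.0487 ang -136.2 j [ 0.46  0.35 -0.16  1.89  0.07  0.91 -0.85]
-0.26 -1.28; -0.18 -2.58; 0.23 -3.82; 0.95 -4.91; 1.93 -5.77; 3.1 -6.36; 4.38 -6.62; 5.68 -6.54; 
1.24 0.41; 2.33 1.13; 3.19 2.11; 3.77 3.28; 4.03 4.56; 3.95 5.86; 3.54 7.1; 2.82 8.19; 
-0.98 0.86; -2.15 1.45; -3.42 1.71; -4.73 1.63; -5.97 1.21; -7.05 0.49; -7.92 -0.48; -8.5 -1.65;
```

Forces are low and the handle is following. Continuing in 120° calls.

```bash
python3 -m creep '0.1 -0.26 -1.28 0 0 0 0; 0.1 -0.18 -2.58 0 0 0 0; 0.1 0.23 -3.82 0 0 0 0; 0.1 0.95 -4.91 0 0 0 0; 0.1 1.93 -5.77 0 0 0 0; 0.1 3.1 -6.36 0 0 0 0; 0.1 4.38 -6.62 0 0 0 0; 0.1 5.68 -6.54 0 0 0 0' 20
python3 s.py
python3 - <<'E'
from h import *
import cv2
a=cams.camera("top")[215:335,355:515];b=cams.camera("scene")[110:230,150:310]
cv2.imwrite("pics/k.png",np.hstack([cv2.resize(x,None,fx=2.5,fy=2.5)[:,:,::-1] for x in(a,b)]))
E
```

```text
t: 4.8
position: [0.5228, -0.156, 0.1787]
tcp_rot: [0.974, 0.225, -0.001, 0.001]
force: [1.3, -10.0, -1.2]
width: 0.0203
4.8 [ 0.5228 -0.156   0.1787] [  1.3 -10.   -1.2] w 0.0203 r 0.0495 ang 105.1 j [ 0.33  0.34 -0.19  1.91  0.09  0.9  -1.02]
```

View pics/k.png

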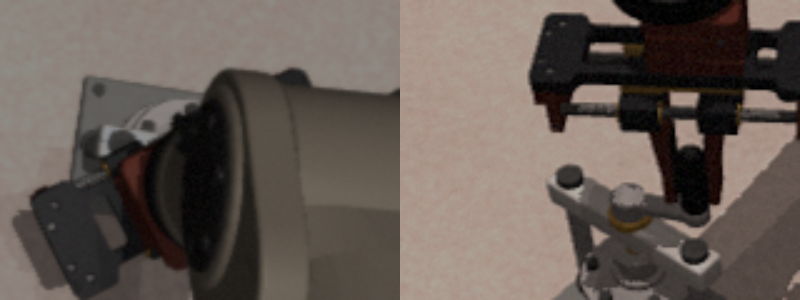

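The handle is gripped and has moved to about 105°, with the crank following. Next two calls finish the circle back to −135°.

```bash
python3 -m creep '0.1 1.24 0.41 0 0 0 0; 0.1 2.33 1.13 0 0 0 0; 0.1 3.19 2.11 0 0 0 0; 0.1 3.77 3.28 0 0 0 0; 0.1 4.03 4.56 0 0 0 0; 0.1 3.95 5.86 0 0 0 0; 0.1 3.54 7.1 0 0 0 0; 0.1 2.82 8.19 0 0 0 0' 20
python3 s.py
```

```text
t: 5.7
position: [0.5862, -0.2163, 0.1788]
tcp_rot: [0.974, 0.226, 0.002, 0.0]
force: [3.2, 1.5, -0.6]
width: 0.0206
5.7 [ 0.5862 -0.2163  0.1788] [ 3.2  1.5 -0.6] w 0.0206 r 0.052 ang -13.9 j [ 0.38  0.45 -0.17  1.73  0.09  0.96 -0.94]
```

```bash
python3 -m creep '0.1 -0.98 0.86 0 0 0 0; 0.1 -2.15 1.45 0 0 0 0; 0.1 -3.42 1.71 0 0 0 0; 0.1 -4.73 1.63 0 0 0 0; 0.1 -5.97 1.21 0 0 0 0; 0.1 -7.05 0.49 0 0 0 0; 0.1 -7.92 -0.48 0 0 0 0; 0.1 -8.5 -1.65 0 0 0 0' 20
python3 s.py
```

```text
t: 6.5
position: [0.5001, -0.2373, 0.1787]
tcp_rot: [0.974, 0.226, 0.0, -0.0]
force: [6.4, 2.8, -2.5]
width: 0.0206
6.5 [ 0.5001 -0.2373  0.1787] [ 6.4  2.8 -2.5] w 0.0206 r 0.0489 ang -136.8 j [ 0.47  0.35 -0.17  1.89  0.07  0.91 -0.85]
```

One turn and 60° done. Starting the second turn.

```bash
python3 -m creep '0.1 -0.26 -1.28 0 0 0 0; 0.1 -0.18 -2.58 0 0 0 0; 0.1 0.23 -3.82 0 0 0 0; 0.1 0.95 -4.91 0 0 0 0; 0.1 1.93 -5.77 0 0 0 0; 0.1 3.1 -6.36 0 0 0 0; 0.1 4.38 -6.62 0 0 0 0; 0.1 5.68 -6.54 0 0 0 0' 20
python3 s.py
python3 -m creep '0.1 1.24 0.41 0 0 0 0; 0.1 2.33 1.13 0 0 0 0; 0.1 3.19 2.11 0 0 0 0; 0.1 3.77 3.28 0 0 0 0; 0.1 4.03 4.56 0 0 0 0; 0.1 3.95 5.86 0 0 0 0; 0.1 3.54 7.1 0 0 0 0; 0.1 2.82 8.19 0 0 0 0' 20
python3 s.py; python3 -c "
from c import *
rows(-15,10,6)"
```

```text
t: 7.3
position: [0.522, -0.1563, 0.1787]
tcp_rot: [0.974, 0.225, -0.001, 0.001]
force: [0.2, -8.3, 0.2]
width: 0.0206
7.3 [ 0.522  -0.1563  0.1787] [ 0.2 -8.3  0.2] w 0.0206 r 0.0494 ang 106.0 j [ 0.34  0.34 -0.21  1.91  0.09  0.9  -1.02]
t: 8.1
position: [0.5861, -0.2167, 0.1787]
tcp_rot: [0.974, 0.226, 0.001, 0.0]
force: [3.1, 1.2, 0.1]
width: 0.0204
8.1 [ 0.5861 -0.2167  0.1787] [3.1 1.2 0.1] w 0.0204 r 0.052 ang -14.3 j [ 0.39  0.46 -0.18  1.73  0.1   0.97 -0.94]
-0.63 0.61; -1.35 1.09; -2.15 1.45; -2.99 1.66; -3.86 1.72; -4.73 1.63;
```

```bash
python3 -m creep '0.1 -0.63 0.61 0 0 0 0; 0.1 -1.35 1.09 0 0 0 0; 0.1 -2.15 1.45 0 0 0 0; 0.1 -2.99 1.66 0 0 0 0; 0.1 -3.86 1.72 0 0 0 0; 0.1 -4.73 1.63 0 0 0 0; 0.1 -4.73 1.63 0 0 0 0; 0.1 -4.73 1.63 0 0 0 0' 20
python3 s.py
```

```text
t: 8.9
position: [0.5478, -0.2528, 0.1788]
tcp_rot: [0.974, 0.225, -0.001, 0.001]
force: [-0.7, -4.9, 0.5]
width: 0.0206
8.9 [ 0.5478 -0.2528  0.1788] [-0.7 -4.9  0.5] w 0.0206 r 0.0505 ang -76.2 j [ 0.46  0.42 -0.17  1.78  0.09  0.95 -0.87]
```

The tool is within 2 mm of where it gripped, after two turns. Releasing and lifting.

```bash
python3 -m creep '0.7 0 0 0 0 0 0; 0.7 0 0 0 0 0 0; 0.7 0 0 0 0 0 0; 0.7 0 0 0 0 0 0; 0.7 0 0 0 0 0 0; 0.7 0 0 0 0 0 0; 0.7 0 0 0 0 0 0; 0.7 0 0 0 0 0 0' 20
python3 -m creep '0.7 0 0 -1 0 0 0; 0.7 0 0 -3 0 0 0; 0.7 0 0 -6 0 0 0; 0.7 0 0 -10 0 0 0; 0.7 -4 1.5 -10 0 0 0; 0.7 -8 3 -10 0 0 0; 0.7 -12 5 -10 0 0 0; 0.7 -15 7 -10 0 0 0'
python3 -m creep '0.7 -3 3 0 0 0 0; 0.7 -6 6 0 0 0 0; 0.7 -9 9 0 0 0 0; 0.7 -9 9 0 0 0 0; 0.7 -9 9 0 0 0 0'
python3 - <<'E'
from h import *
import cv2
t=cams.camera("top");s=cams.camera("scene")
for n,i in(("top",t),("scene",s)): cv2.imwrite(f"pics/{n}1.png",i[:,:,::-1])
f=lambda x:cv2.resize(x,(400,267),interpolation=cv2.INTER_CUBIC)
o=[cv2.imread("pics/top0.png"),cv2.imread("pics/scene0.png")];n=[t[:,:,::-1],s[:,:,::-1]]
cv2.imwrite("pics/e.png",np.vstack([np.hstack([f(x[0][235:315,375:495]),f(x[1][150:230,180:300])]) for x in(o,n)]))
for k,(a,b) in enumerate(((o[0][200:310,195:310],n[0][200:310,195:310]),(o[1][260:360,350:470],n[1][260:360,350:470]))): print("spare diff max",k,np.abs(cv2.GaussianBlur(a,(5,5),0).astype(int)-cv2.GaussianBlur(b,(5,5),0)).max())
E
```

```text
t: 9.7
position: [0.5492, -0.2513, 0.1787]
tcp_rot: [0.974, 0.225, 0.0, -0.0]
force: [0.1, -1.0, 0.2]
width: 0.0614
t: 10.5
position: [0.4431, -0.382, 0.2799]
tcp_rot: [0.974, 0.225, 0.0, 0.001]
force: [1.4, -1.1, 0.1]
width: 0.0614
t: 11.0
position: [0.4033, -0.5012, 0.279]
tcp_rot: [0.975, 0.224, 0.0, 0.0]
force: [-0.1, 0.7, -1.3]
width: 0.0612
spare diff max 0 4
spare diff max 1 5
```

View pics/e.png

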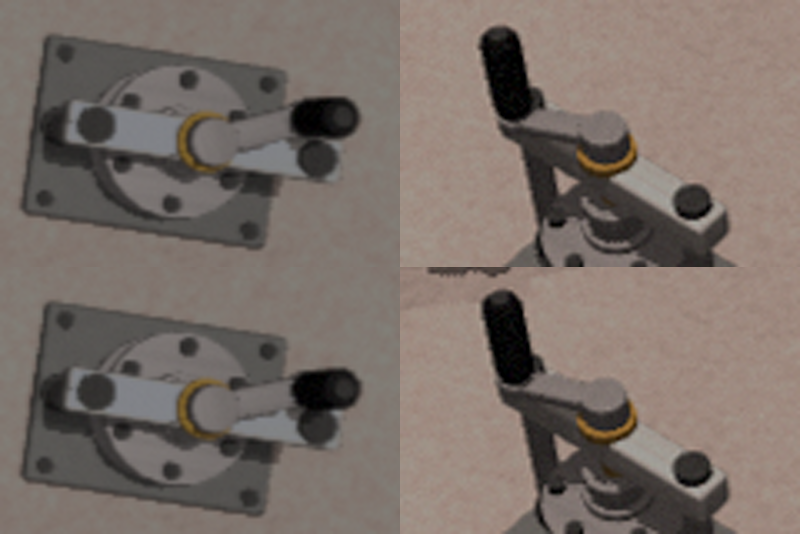

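Before (top row) and after (bottom row): the handle is within about a pixel (roughly 2–3 mm) of its start. The spare stand is unchanged and the arm is clear. Handing in.

```bash
python3 -c "
from plant import bot
s=bot.sense();print(s['t'],abs(s['qd']).max());print(bot.hand_in())"
```

```text
11.1 0.011157494194229057
the job is handed in; nothing more can be done
None
```

I gripped the handle of the crank on the stand that holds the cell (the right one in the top view). I carried it two full turns clockwise, let go of it and moved the arm clear. The job was handed in at 11.1 s.

- **Turn count:** I followed the measured tool position at the end of each call, and it kept to the circle. The grip width stayed at about 20.5 mm on the 21 mm handle. Wrist force was no more than about 10 N at the end of any call.
- **Final position:** the tool let go within 2 mm of where it had gripped. Pictures from before and after show the handle within about a pixel of its start, roughly 2–3 mm.
- **Empty stand:** its image did not change beyond camera noise.
- **Disagreements:** the measured radius drifted between 48.7 and 52 mm, because my estimate of the crank's axis was about 1–2 mm off. No check failed. I saw no joint reading for the crank itself, so its angle and rest come from the tool track and the pictures.

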